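# Seat a beam-splitter block in its sprung three-point mount

## Task

Seat the glass beam-splitter in the three-point mount: push the sprung nose back with the notch of its base plate, let the plate down between the nose and the two stop pins onto the three seats, and release it so that it lies flat with both pins, the nose and all three seats bearing and cannot rock. Feel for the contacts and be gentle: push the nose no harder than it takes to clear the pins, and never land or press on pins or seats with more than about 20 N. Do not disturb the tape reel, the round tin or the tube cutter.

Things in the scene. Friction and masses are not known exactly. Their poses are not given: they have to be found in the camera images.
- optic: Beam-splitter, loose, on the bench: a clear glass block with a thin black cap on a steel base plate; 0.32 to 0.52 kg. Origin: centre of the plate's underside, below the block's centre; z up, x towards the notch. The plate is 10 mm thick, 48 mm wide (y -24 to +24), flat end at x = -28 mm; at the other end two round lugs, which reach to x = +32 mm, leave a notch between them.
- block_top (a point): Centre of the black cap on the glass block, 51 mm above the plate's underside. The block is 30 x 30 mm (x and y -15 to +15), from 10 to 51 mm above the underside. Grip it there; fingertips kept 26 mm or more above the plate's underside stay clear of the nose.
- notch (a point): Bottom of the notch, at x = 22, y = 0, z = 5 mm of the optic. The lugs on either side of it are round, radius 10 mm, centred at x = 22, y = +14 and -14 mm, 10 mm high; the notch is open to +x between them.
- mount: Aluminium rail plate 230 x 70 x 8 mm, fixed. Origin: centre of its underside; z up, x along the rail from pins to nose. It carries a dark steel nest, clamped anywhere within 18 mm either way of the middle along x. This shift s is NOT reported: find it by sight or feel. An optic that is seated has its origin at x = s, y = 0, z = 20 mm of the mount, and axes parallel to the mount's.
- pins_mid (a point): Midway between the tops of the two upright stop pins if s were 0: 33 mm before the mount's origin, 26.5 mm up. Pins: radius 5 mm, at y = +16 and -16 mm, x = s - 33 mm. The seated plate's flat end bears on both. The plate can be brought in over them with its underside between 27 and 36 mm up, so that it passes over the pins and still meets the nose.
- nose_mid (a point): Centre of the top of the upright round nose (radius 9 mm, 42 mm up) at rest, if s were 0; it is at x = s + 31.8, y = 0 mm. It springs back along +x: 2 N to start, then 2 N per mm. Seated, it is back 3 mm (8 N); the plate clears the pins when it pushes with about 10 N; 13 N is too much. Letting the plate down then drags by up to 8 N. Housing behind it: 36 mm high.
- seats_mid (a point): Point at x = 0, y = 0, z = 20 mm of the mount, the height of the tops of the three round seats, which are at (s - 19, +17), (s - 19, -17) and (s + 16, 0) mm. The plate rests on all three. Friction at the pins and nose can hold it up off them: once it is in and released, a light push (about 6 to 10 N) down on the middle of the black cap seats it.
- tape_reel: White reel of tape lying flat, 56 mm across, 14 mm high; origin at the centre of its underside. Not to be moved.
- round_tin: Round white tin with a red label, 49 mm across, 20 mm high; origin at the centre of its underside. Not to be moved.
- tube_cutter: Small grey tube cutter with a black knob, 25 x 58 x 16 mm, lying flat; origin at the centre of its underside. Not to be moved.

How it is judged:
On the way:
1. the optic is lifted off the bench (height (world z) of optic above 0.028 m), for 0.2 s.
At the end, for the whole second after the job is handed in: The optic is at rest, upright, in the nest with its notch on the nose: both pins bear on its plate with more than 0.3 N each, the nose with more than 3 N, and each of the three seats with more than 0.15 N; the plate lies parallel to the mount within 0.03 rad in tilt and 0.05 rad in yaw (contact force between optic and nest_c3 above 0.3 N and contact force between optic and nest_c4 above 0.3 N and contact force between optic and nose_c0 above 3 N and contact force between optic and nest_c0 above 0.15 N and contact force between optic and nest_c1 above 0.15 N and contact force between optic and nest_c2 above 0.15 N and x of notch in the frame of mount above 0 m and angle between the z axis of optic and the z axis of mount, either way round below 0.03 rad and angle between the x axis of optic and the x axis of mount, either way round below 0.05 rad and linear speed of optic below 0.01 m/s and angular speed of optic below 0.1 rad/s); the robot touches nothing.
It fails at once if the optic and the mount's nose are pressed together with more than 20 N (contact force between optic and nose_c0 above 20 N).
It fails at once if the optic is pressed onto a pin with more than 25 N (contact force between optic and nest_c3 above 25 N or contact force between optic and nest_c4 above 25 N).
It fails at once if the optic is pressed onto a seat with more than 25 N (contact force between optic and nest_c0 above 25 N or contact force between optic and nest_c1 above 25 N or contact force between optic and nest_c2 above 25 N).
It fails at once if the optic is tipped over (angle between optic's own z axis and vertical above 0.6 rad).
It fails at once if a bystander is moved by more than 15 mm (distance of any of tape_reel, round_tin, tube_cutter from where it was at the start of the episode above 0.015 m).
It also fails if it takes over 58 s, if anything falls off the work surface, if the arm or the gripper's body presses on something with over 40 N, if the wrist force passes 120 N, or if a joint passes its speed limit or range.

## Robot

A 7-joint arm with a two-finger parallel gripper is mounted at the origin on a cart in front of the work surface, level with it; the furniture and walls round the work are solid. World frame = base frame: x ahead of the robot, y to its left, z up, the work surface at z = 0. Lengths are in m, angles in rad, forces in N, time in s.
With the tool pointing down it reaches from about 0.4 to 0.875 m from the base axis. Payload 19.3 kg.
Tool frame: the origin (TCP) lies on the centre line of the jaws, within the pads' length; the fingertips stand 25 mm ahead of it and the grasp point (between the pads) lies 6 mm ahead of it (manip.finger_overhang is the z of the fingertips in the tool frame, in m); z points along the fingers, y is the direction in which the jaws open and shut (so a half turn about z gives the same grasp; the last joint's range is limited). The gripper opens to 85 mm and grips with 20 to 120 N. Pads are 22 mm wide; open, the fingers measure 114 mm over their backs; the gripper's body (76 mm by 85 mm) begins 54 mm behind the grasp point. The pads swing forward as they close: fully open they stand 13 mm farther back than shut.
Start: joints at [-1.178, 0.521, -0.036, 1.599, 0.021, 1.021, -0.113], TCP at [0.279, 0.559, 0.256] pointing down, gripper open.
Joint ranges: [-2.91, 2.91], [-0.3, 2.13], [-1.5, 1.42], [0.17, 2.43], [-1.26, 4.41], [0.16, 1.93], [-2.52, 2.52]. Speed limits (rad/s): [1.89, 1.89, 2.39, 2.39, 3.01, 3.01, 3.01].

## Interface

Orientations are given as a unit quaternion [x, y, z, w].
In Python, from cell import manip gives the robot as it stands.
- The arm moves only by the tool step_arm, never from a script. Its arguments are lists of equal length, an entry for each row: "slide": the shift along the world's x, y, z in cm, a list of three; "dr": the turn, a rotation vector about the world's x, y, z in rad, a list of three; "fingers": the closure, from -1 (fully open) to 1 (shut). In form: {"slide": [[tx, ty, tz], ...], "dr": [[ax, ay, az], ...], "fingers": [fingers, ...]}. A call has 1 to 12 rows; each row shifts and turns the commanded pose from where the row before left it; what a row does not reach is not made up. A row lasts 1/8 s, in which the tool goes at most 62.5 mm and 10.7 degrees, less where a joint would pass 70% of its speed; a pose out of reach is approached as far as the arm can. A call with a gripper value outside its range is refused whole. The fingers move at their own pace and stop on an object; "newtons" is the grip in N (left out, the last holds). Time passes only in rows, so rows that do not move let the fingers close. It gives the time, the measured TCP pose, the force and the opening at its end, in the units of the state.
- manip.sense(): the state, without advancing time (a new reading comes with each control period).
- manip.capture(name): name is "scene" or "side" or "wrist"; returns a dict with "frame" (400x640x3 uint8, blue, green, red), "fovy" (degrees; the focal length in pixels is half the picture's height over the tangent of half this angle, whatever the lens; pixels are square), "cx", "cy" (the principal point, pixels), "world_to_cam" (4x4, takes a point from world to camera coordinates). Camera axes: x right, y down, z forward; pixel columns grow to the right and rows downward; lengths in m; the calibration is good to about 2 mm. The wrist camera is an equidistant fisheye: a pixel r from the principal point sees the ray r / f radians off the axis. A picture is of the moment at which its call begins. There is no depth.
- manip.close_job(): hands the job in, once; it reports no verdict.
The state is a dict: "time": time; "joints": joint angles; "joint_velocities": joint speeds; "effort": joint torques, N m; "eef_pos": TCP position; "eef_rot": TCP orientation; "ft_force": force on the tool from outside, world axes, zero at the start; "moment": the same for the moment, N m; "opening": opening from 0.0 (shut) to 1.0 (fully open).
Only numpy, scipy, OpenCV 4.12 (cv2) and the standard library are available. Lean on these libraries where they do the work, as an engineer would, in place of code of your own. Each camera call takes 0.05 s, during which the arm holds its last target. There are 200 camera calls.

## Working session

There is one attempt and no reset: what is moved stays moved. The work goes in short steps, Python scripts to look and compute and a tool call to move; the robot and the scene stay as the last step left them, time stands still between calls to the robot, and variables do not carry over. Pictures are saved under pics/ and viewed, about 8 in all and at most 12, crops included, and the job is handed in when it is done.

Besides the shell and the picture viewer there is one more tool, called after "Call:" in YAML: its name, and indented under it one key for each argument. step_arm: Moves the arm, as the interface text tells. Its arguments: {"type":"object","properties":{"slide":{"type":"array"},"dr":{"type":"array"},"fingers":{"type":"array"},"newtons":{"type":"number"}},"required":["slide","dr","fingers"]}

```bash
mkdir -p pics; ls; cat > h.py <<'E'
import numpy as np, cv2
from cell import manip
def cap(n,fn=None):
    c=manip.capture(n)
    if fn: cv2.imwrite('pics/'+fn,c['frame'])
    return c
def ray(c,u,v,fish=False):
    h=c['frame'].shape[0]; f=h/2/np.tan(np.radians(c['fovy'])/2)
    d=np.array([(u-c['cx']),(v-c['cy'])])/f
    if fish:
        r=np.hypot(*d); k=np.sin(r)/r if r>1e-9 else 1
        d3=np.array([d[0]*k,d[1]*k,np.cos(r)])
    else: d3=np.array([d[0],d[1],1.])
    M=np.array(c['world_to_cam']); R=M[:3,:3]; o=-R.T@M[:3,3]
    d3=R.T@d3
    return o,d3/np.linalg.norm(d3)
def onz(c,u,v,z,fish=False):
    o,d=ray(c,u,v,fish); return o+d*(z-o[2])/d[2]
def proj(c,p,fish=False):
    h=c['frame'].shape[0]; f=h/2/np.tan(np.radians(c['fovy'])/2)
    M=np.array(c['world_to_cam']); q=M[:3,:3]@p+M[:3,3]
    if fish:
        t=np.arctan2(np.hypot(q[0],q[1]),q[2]); s=f*t/np.hypot(q[0],q[1])
        return np.array([q[0]*s+c['cx'],q[1]*s+c['cy']])
    return np.array([q[0]/q[2]*f+c['cx'],q[1]/q[2]*f+c['cy']])
E
python3 - <<'E'
from h import *
import pickle
d={n:cap(n,n+'0.png') for n in('scene','side','wrist')}
pickle.dump(d,open('c0.pkl','wb'))
for n,c in d.items():
    M=np.array(c['world_to_cam']);print(n,c['fovy'],c['cx'],c['cy'],-M[:3,:3].T@M[:3,3],M[2,:3])
print(manip.sense())
cv2.imwrite('pics/a.png',cv2.resize(np.vstack([d['scene']['frame'],d['side']['frame']]),None,fx=.75,fy=.75))
E
```

```text
pics
scene 46.51778058049677 321.9491050953211 195.28656363918094 [-0.1750357  -0.55344871  0.76633195] [ 0.58402825  0.50043017 -0.63912491]
side 50.252261933922725 318.59196330995854 197.83423615896183 [-0.01047104 -0.87523451  0.69238289] [ 0.41279527  0.75089359 -0.51551807]
wrist 65.70646984690485 319.8017404189929 198.43238336140934 [0.20515821 0.5951825  0.37448702] [ 0.28646792 -0.14454906 -0.94712285]
{'time': 0.15, 'joints': array([-1.17820654,  0.52187933, -0.03630734,  1.59984204,  0.02120635,
        1.02107191, -0.11280031]), 'joint_velocities': array([-0.00032663, -0.001727  ,  0.00134191, -0.0027482 , -0.00016994,
        0.00021163,  0.00036431]), 'effort': array([ 2.20830079e-03, -9.27391291e+01,  1.98046513e+00, -3.70056725e+01,
        1.78670342e-02,  6.24753273e-03, -1.55727412e-05]), 'eef_pos': array([0.27897098, 0.55905291, 0.25586931]), 'eef_rot': array([ 2.29348761e-01,  9.73344225e-01, -4.03340559e-04, -6.01565339e-05]), 'ft_force': array([-0.12959015,  0.41096863, -0.01019597]), 'moment': array([-0.01678692, -0.01214363, -0.00530692]), 'opening': 0.9968605262343445}
```

View pics/a.png

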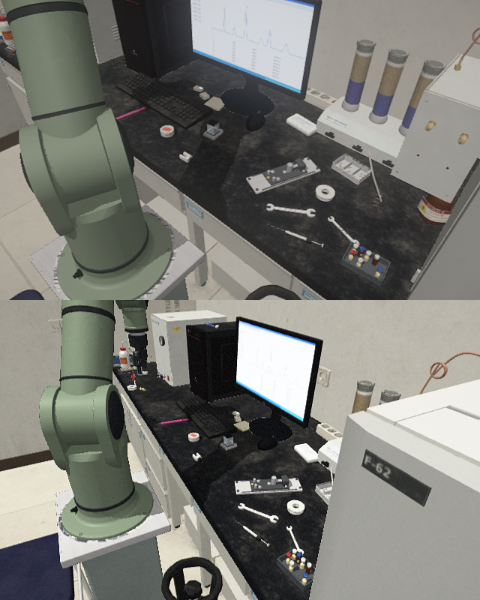

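View pics/wrist0.png

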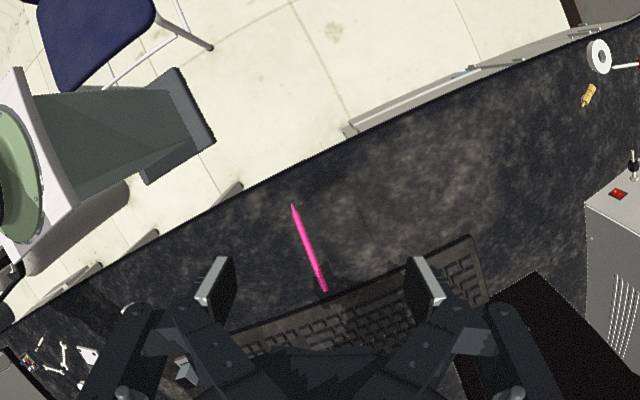

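Scene view (full-res px): optic near (283,171), mount near (377,233), tin (222,175), cutter (248,208), reel (432,256). Side view: optic near (304,190), mount near (357,247). I'll zoom in on these.

```bash
python3 - <<'E'
from h import *
import pickle
d=pickle.load(open('c0.pkl','rb'))
a=d['scene']['frame'][140:270,205:450]; b=d['side']['frame'][165:275,240:420]
a=cv2.resize(a[:, :],(784,416-104+104),interpolation=cv2.INTER_CUBIC)
b2=cv2.resize(d['side']['frame'][165:270,250:410],None,fx=4.9,fy=4.9,interpolation=cv2.INTER_CUBIC)
cv2.imwrite('pics/b1.png',a); cv2.imwrite('pics/b2.png',b2)
print(a.shape,b2.shape)
for n,u,v in(('scene',283,180),('scene',377,233),('side',304,195),('side',357,247),('scene',222,175),('scene',248,208),('scene',432,256)):
    print(n,u,v,onz(d[n],u,v,0.01))
E
```

```text
(416, 784, 3) (514, 784, 3)
scene 283 180 [0.49435432 0.15664114 0.01      ]
scene 377 233 [ 0.49911331 -0.14631599  0.01      ]
side 304 195 [0.50337961 0.15473959 0.01      ]
side 357 247 [ 0.50701479 -0.14601264  0.01      ]
scene 222 175 [0.40024682 0.29224243 0.01      ]
scene 248 208 [0.35735087 0.14088287 0.01      ]
scene 432 256 [ 0.5219339  -0.27950924  0.01      ]
```

View pics/b1.png

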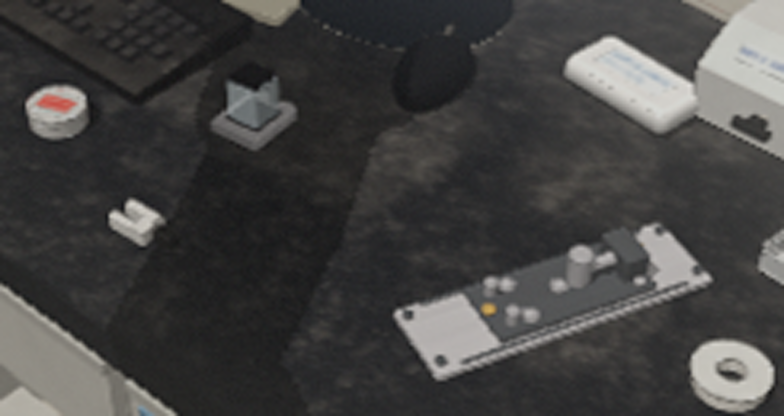

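View pics/b2.png

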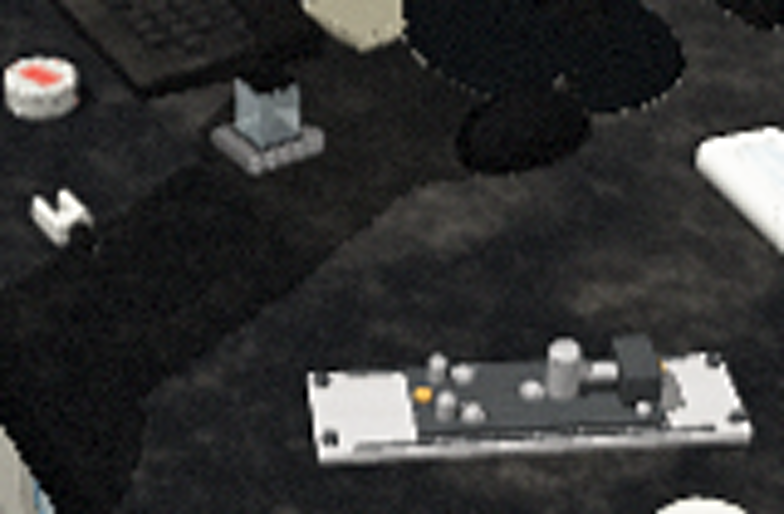

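Optic: plate low in both crops, with the lugged edge probably at lower right. Mount: pins left, nose right, nest about centred. Moving over the optic for a wrist view.

Call:
step_arm:
  slide:
    - [2.2, -4, 0]
    - [2.2, -4, 0]
    - [2.2, -4, 0]
    - [2.2, -4, 0]
    - [2.2, -4, 0]
    - [2.2, -4, 0]
    - [2.2, -4, 0]
    - [2.2, -4, 0]
    - [2.2, -4, 0]
    - [2.2, -4, 0]
    - [0, 0, 0]
  dr:
    - [0, 0, 0]
    - [0, 0, 0]
    - [0, 0, 0]
    - [0, 0, 0]
    - [0, 0, 0]
    - [0, 0, 0]
    - [0, 0, 0]
    - [0, 0, 0]
    - [0, 0, 0]
    - [0, 0, 0]
    - [0, 0, 0]
  fingers: [-1, -1, -1, -1, -1, -1, -1, -1, -1, -1, -1]

```text
time: 1.52
eef_pos: [0.5002, 0.156, 0.2562]
eef_rot: [0.232, 0.973, -0.001, 0.0]
ft_force: [-0.1, 0.4, 0.6]
opening: 1.001
```

```bash
python3 - <<'E'
from h import *
import pickle
c=cap('wrist','w1.png'); pickle.dump(c,open('c1.pkl','wb'))
s=manip.sense();print(s['time'],s['eef_pos'],s['eef_rot'],s['joints'],s['ft_force'])
cv2.imwrite('pics/w1b.png',cv2.resize(c['frame'],(800,500),interpolation=cv2.INTER_CUBIC))
E
```

```text
1.575 [0.49936429 0.1581209  0.25614009] [ 2.30614597e-01  9.73045154e-01 -1.71482348e-04 -8.28935072e-05] [-0.47720477  0.36216048  0.07419323  1.86890355 -0.03299515  0.91204196
  0.71778041] [ 0.51661486  1.28587873 -0.01940526]
```

View pics/w1b.png

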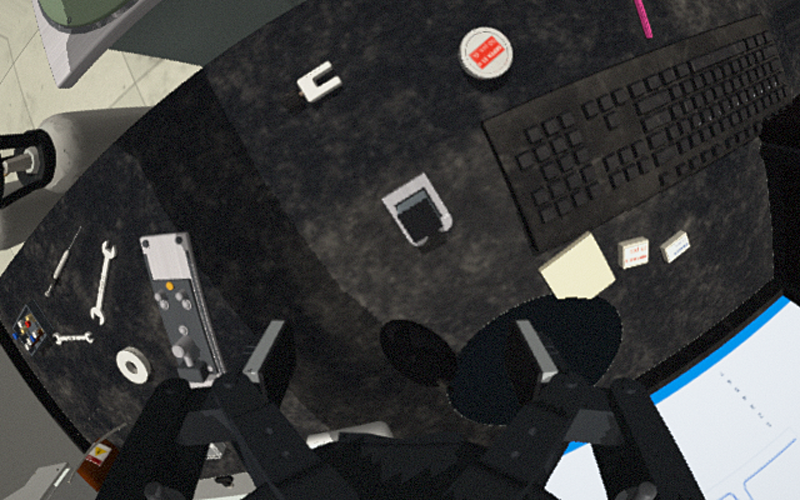

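Wrist view (at 1.25x): optic plate flat-end corners near (383,203) and (427,174), lugs towards (410,245)/(450,222); mount runs from (142,235) to (220,385), pins end up-left, nose at (183,348). Zooming in for precise picks.

```bash
python3 - <<'E'
import cv2,numpy as np
f=cv2.imread('pics/w1.png')
a=cv2.resize(f[130:205,295:370],(400*1,400),interpolation=cv2.INTER_CUBIC)
b=cv2.resize(f[180:315,105:185],None,fx=4.4,fy=4.4,interpolation=cv2.INTER_CUBIC)
o=np.zeros((600,760,3),np.uint8);o[:400,:400]=cv2.convertScaleAbs(a,alpha=1.4,beta=20);o[:b.shape[0],405:405+b.shape[1]]=cv2.convertScaleAbs(b,alpha=1.2,beta=20)
cv2.imwrite('pics/w1c.png',o);print(b.shape)
E
```

```text
(594, 352, 3)
```

View pics/w1c.png

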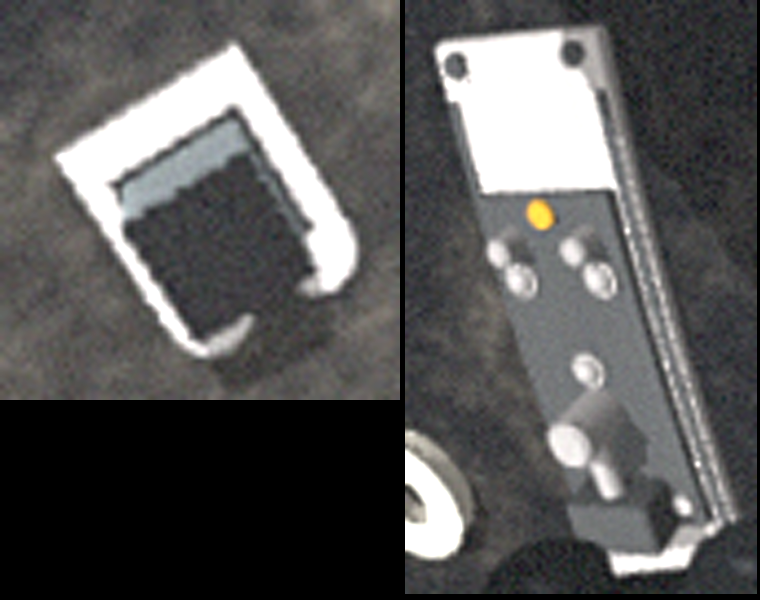

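Crop: optic flat-end corners (57,157),(236,42); cap corners near (125,222),(252,150),(312,278),(200,338). Mount: pin tops (497,253),(572,252); seats (520,282),(600,280),(588,372); nose top (570,445).

```bash
python3 - <<'E'
from h import *
import pickle
c=pickle.load(open('c1.pkl','rb'))
O=lambda u,v,z:onz(c,295+u/5.333-.4,130+v/5.333-.4,z,True)
A=lambda u,v,z:onz(c,105+(u-405)/4.4-.4,180+v/4.4-.4,z,True)
a,b=O(57,157,.01),O(236,42,.01)
print('flat',a,b,np.linalg.norm(a-b))
d=(b-a)/np.linalg.norm(b-a); x=np.array([-d[1],d[0],0]); 
cc=[O(u,v,.051) for u,v in((125,222),(252,150),(312,278),(200,338))]
print('cap',np.mean(cc,0),[np.linalg.norm(cc[i]-cc[(i+1)%4]) for i in range(4)])
for sg in(1,-1): print('centre from flat',(a+b)/2+sg*x*.028, np.degrees(np.arctan2(*(sg*x)[1::-1])))
p=[A(497,253,.0265),A(572,252,.0265)];s=[A(520,282,.02),A(600,280,.02),A(588,372,.02)];n=A(570,445,.042)
for q in p+s+[n]:print(q)
P=np.array(p+s+[n])[:,:2]
print('pin sep',np.linalg.norm(p[0]-p[1]),'seatsep',np.linalg.norm(s[0]-s[1]))
# fit rigid: nest coords
# image: left pin is y sign? try both
for sg in(1,-1):
    N=np.array([(-33,16*sg),(-33,-16*sg),(-19,17*sg),(-19,-17*sg),(16,0),(31.8,0)])/1000
    Nc=N-N.mean(0);Pc=P-P.mean(0);U,S,V=np.linalg.svd(Nc.T@Pc);R=(U@np.diag([1,np.linalg.det(U@V)])@V).T
    t=P.mean(0)-R@N.mean(0);print(sg,'yaw',np.degrees(np.arctan2(R[1,0],R[0,0])),'seat origin',t,'res mm',1e3*(P-(N@R.T+t)).round(4))
E
```

```text
flat [0.48446519 0.14323071 0.01      ] [0.47908513 0.19067228 0.01      ] 0.04774565900040088
cap [0.50968741 0.17005659 0.051     ] [np.float64(0.02941657369137059), np.float64(0.02946484345135228), np.float64(0.026169506782795535), np.float64(0.028982173533180357)]
centre from flat [0.45395349 0.16379641 0.01      ] -173.5300778439789
centre from flat [0.50959683 0.17010658 0.01      ] 6.469922156021121
[ 0.45761778 -0.14035505  0.0265    ]
[ 0.47025211 -0.11084334  0.0265    ]
[ 0.47075    -0.14494793  0.02      ]
[ 0.48378829 -0.11292616  0.02      ]
[ 0.50942712 -0.14239953  0.02      ]
[ 0.52361288 -0.14966369  0.042     ]
pin sep 0.03210245457327426 seatsep 0.034574431041893006
1 yaw -21.670449604758666 seat origin [ 0.49461269 -0.13698142] res mm [[-12.2 -30.4]
 [ 12.2  28.8]
 [-12.5 -30.8]
 [ 13.1  32.8]
 [ -0.1   0.5]
 [ -0.6  -0.9]]
-1 yaw -22.118992058269647 seat origin [ 0.49458535 -0.13704946] res mm [[-0.4 -0.9]
 [ 0.2 -1. ]
 [ 0.2  0.7]
 [ 0.4  1.2]
 [ 0.   0.7]
 [-0.4 -0.6]]
```

Optic at (0.5096, 0.1701), yaw +6.5°. Nest seated origin is about (0.4946, −0.137), mount yaw −22.1° (residuals ≤1.2 mm). I'll grip along the optic's x, so tool y goes to 6.5°, then turn by −28.6° for the mount.

Call:
step_arm:
  slide:
    - [0.18, 0.185, -1.7]
    - [0.18, 0.185, -1.7]
    - [0.18, 0.185, -1.7]
    - [0.18, 0.185, -1.7]
    - [0.18, 0.185, -1.7]
    - [0.17, 0.185, -1.7]
    - [0, 0, -2]
    - [0, 0, -2]
    - [0, 0, -2]
    - [0, 0, -2]
    - [0, 0, -1.5]
    - [0, 0, -0.8]
  dr:
    - [0, 0, -0.165]
    - [0, 0, -0.165]
    - [0, 0, -0.165]
    - [0, 0, -0.165]
    - [0, 0, -0.165]
    - [0, 0, -0.165]
    - [0, 0, 0]
    - [0, 0, 0]
    - [0, 0, 0]
    - [0, 0, 0]
    - [0, 0, 0]
    - [0, 0, 0]
  fingers: [-1, -1, -1, -1, -1, -1, -1, -1, -1, -1, -1, -1]
  newtons: 80

```text
time: 3.08
eef_pos: [0.5093, 0.1709, 0.0506]
eef_rot: [0.664, 0.748, -0.0, -0.0]
ft_force: [-0.8, -0.4, -0.2]
opening: 1.003
```

Call:
step_arm:
  slide:
    - [0, 0, 0]
    - [0, 0, 0]
    - [0, 0, 0]
    - [0, 0, 0]
  dr:
    - [0, 0, 0]
    - [0, 0, 0]
    - [0, 0, 0]
    - [0, 0, 0]
  fingers: [-0.2, 0, 0.2, 0.2]

```text
time: 3.58
eef_pos: [0.5099, 0.1704, 0.0516]
eef_rot: [0.664, 0.748, 0.0, 0.0]
ft_force: [0.4, 0.9, 0.5]
opening: 0.399
```

Call:
step_arm:
  slide:
    - [0, 0, 0]
    - [0, 0, 0]
    - [0, 0, 0]
    - [0, 0, 0]
  dr:
    - [0, 0, 0]
    - [0, 0, 0]
    - [0, 0, 0]
    - [0, 0, 0]
  fingers: [0.3, 0.5, 1, 1]

```text
time: 4.08
eef_pos: [0.51, 0.1704, 0.0519]
eef_rot: [0.664, 0.747, 0.0, 0.0]
ft_force: [-1.9, -0.1, 12.2]
opening: 0.337
```

Call:
step_arm:
  slide:
    - [0, 0, 0.5]
    - [0, 0, 2]
    - [0, 0, 2]
    - [0, 0, 2]
    - [0, 0, 0]
    - [0, 0, 0]
  dr:
    - [0, 0, 0]
    - [0, 0, 0]
    - [0, 0, 0]
    - [0, 0, 0]
    - [0, 0, 0]
    - [0, 0, 0]
  fingers: [1, 1, 1, 1, 1, 1]

```text
time: 4.82
eef_pos: [0.5094, 0.1703, 0.1156]
eef_rot: [0.664, 0.748, -0.0, -0.0]
ft_force: [0.4, -0.4, -4.4]
opening: 0.338
```

```bash
python3 - <<'E'
from h import *
import pickle
c=cap('wrist','w2.png'); pickle.dump(c,open('c2.pkl','wb'))
s=manip.sense();print(s['time'],s['eef_pos'],s['eef_rot'],s['joints'],s['ft_force'],s['opening'],s['moment'])
cv2.imwrite('pics/w2b.png',cv2.resize(c['frame'][150:400,160:480],(800,625))[:600])
E
```

```text
4.875 [0.50928775 0.17021232 0.11544405] [ 6.64161777e-01  7.47588611e-01 -5.75701808e-04 -2.67242058e-04] [-0.61831565  0.60286285  0.25576272  1.95439417 -0.25092125  0.61589209
 -0.08167701] [-0.54783749  0.13381195 -4.10759445] 0.3359912433738348 [-0.03849611 -0.01843906 -0.07020974]
```

View pics/w2b.png

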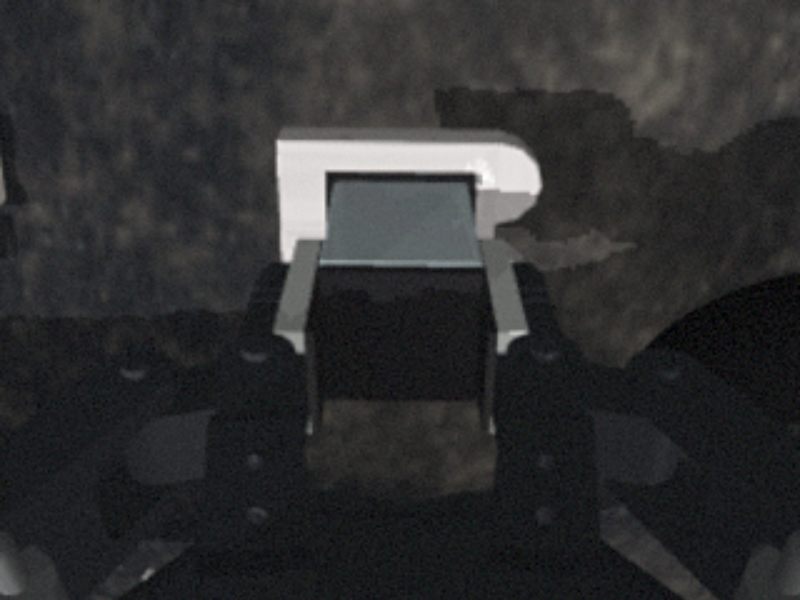

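Optic is held squarely (crop: cap edges at rows 265 and 400, plate level; weight ≈4 N). Moving to a hover short of the pins at a height where the wrist camera sees the nest.

Call:
step_arm:
  slide:
    - [-0.2, -2.5, 0.5]
    - [-0.2, -2.5, 0]
    - [-0.2, -2.5, 0]
    - [-0.2, -2.5, 0]
    - [-0.2, -2.5, 0]
    - [-0.2, -2.5, 0]
    - [-0.2, -2.5, 0]
    - [-0.2, -2.5, 0]
    - [-0.2, -2.5, 0]
    - [-0.2, -2.5, 0]
    - [-0.2, -2.7, 0]
    - [-0.2, -2.6, 0]
  dr:
    - [0, 0, -0.05]
    - [0, 0, -0.05]
    - [0, 0, -0.05]
    - [0, 0, -0.05]
    - [0, 0, -0.05]
    - [0, 0, -0.05]
    - [0, 0, -0.05]
    - [0, 0, -0.05]
    - [0, 0, -0.05]
    - [0, 0, -0.05]
    - [0, 0, 0]
    - [0, 0, 0]
  fingers: [1, 1, 1, 1, 1, 1, 1, 1, 1, 1, 1, 1]

```text
time: 6.38
eef_pos: [0.4849, -0.1347, 0.1212]
eef_rot: [0.829, 0.559, -0.0, -0.0]
ft_force: [0.2, -0.1, -3.2]
opening: 0.333
```

Call:
step_arm:
  slide:
    - [0, 0, 0]
    - [0, 0, 0]
    - [0, 0, 0]
  dr:
    - [0, 0, 0]
    - [0, 0, 0]
    - [0, 0, 0]
  fingers: [1, 1, 1]

```text
time: 6.75
eef_pos: [0.4857, -0.1323, 0.1212]
eef_rot: [0.828, 0.56, 0.0, -0.0]
ft_force: [-0.3, 0.1, -3.9]
opening: 0.334
```

```bash
python3 - <<'E'
from h import *
import pickle
c=cap('wrist','w3.png'); pickle.dump(c,open('c3.pkl','wb'))
s=manip.sense();print(s['time'],s['eef_pos'],s['eef_rot'],s['ft_force'],s['opening'])
q=s['eef_rot'];print('tool y yaw',np.degrees(np.arctan2(q[1]**2-q[0]**2,2*q[0]*q[1])))
c2=pickle.load(open('c2.pkl','rb'))
# cap edges in w2: offset along tool x
p=onz(c2,160+400/2.5,150+265/2.5,.1155-.0519+.051,True);r=onz(c2,160+400/2.5,150+400/2.5,.1146,True)
print('cap edges',p,r,(p+r)/2,np.linalg.norm(p-r))
cv2.imwrite('pics/w3b.png',cv2.convertScaleAbs(cv2.resize(c['frame'][130:350,160:480],(800,550),interpolation=cv2.INTER_CUBIC),alpha=1.2,beta=15))
E
```

```text
6.8 [ 0.48573438 -0.13217981  0.12123177] [ 8.28353938e-01  5.60205084e-01  7.50318212e-06 -1.29865077e-04] [-0.1830932   0.16072615 -2.88389281] 0.33240168208002147
tool y yaw -21.86003566378931
cap edges [0.50775225 0.18460425 0.1146    ] [0.51140497 0.15397663 0.1146    ] [0.50957861 0.16929044 0.1146    ] 0.030844661435831793
```

View pics/w3b.png

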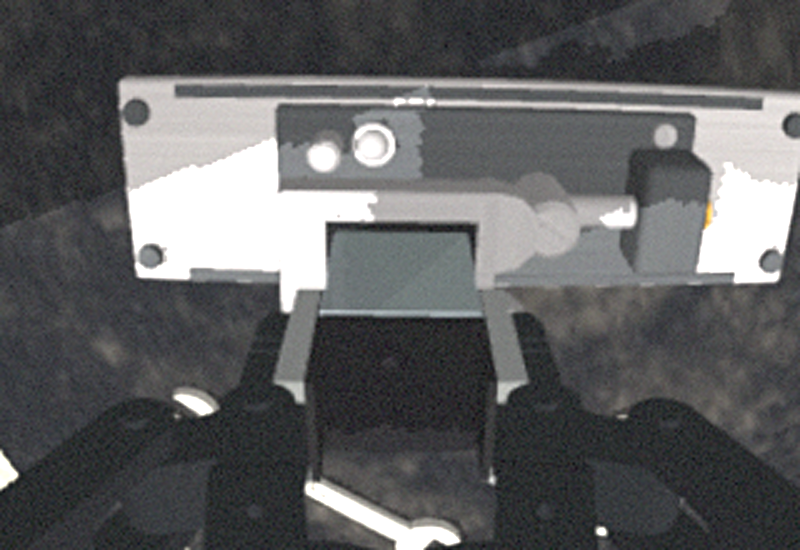

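Hover view: +y pin top at (323,158), +y seat at (373,145), nose top (553,228), cap near edge row 314. Nest is visible alongside the held plate.

```bash
python3 - <<'E'
from h import *
import pickle
c=pickle.load(open('c3.pkl','rb'))
g=lambda u,v,z:onz(c,160+u/2.5-.3,130+v/2.5-.3,z,True)[:2]
pin=g(323,158,.0265);seat=g(373,145,.02);nose=g(553,228,.042)
tcp=np.array([.48573,-.13218]);th=np.radians(-22.0);X=np.array([np.cos(th),np.sin(th)]);Y=np.array([-X[1],X[0]])
zc=.1212-.0519+.051
cap=[g(318,313,zc),g(483,315,zc)];ce=(cap[0]+cap[1])/2
print('pin-nose dir deg', np.degrees(np.arctan2(*(nose-pin)[::-1]))+np.degrees(np.arctan2(16,64.8)), np.linalg.norm(nose-pin),np.hypot(64.8,16))
for n,p in(('pin',pin),('seat',seat),('nose',nose),('capedge',ce)):print(n,p,'rel tcp mount mm',1e3*np.array([(p-tcp)@X,(p-tcp)@Y]))
print('cap edge yaw',np.degrees(np.arctan2(*(cap[1]-cap[0])[::-1])),np.linalg.norm(cap[1]-cap[0]))
# mount long edges: sides rows picks z=.008: lower edge (135,278)-(775,285)
a,b=g(120,80,.008),g(135,278,.008);print('end edge',np.linalg.norm(a-b),'yaw',np.degrees(np.arctan2(*(a-b)[::-1]))-90)
print('mount end mid rel', 1e3*np.array([((a+b)/2-tcp)@X,((a+b)/2-tcp)@Y]))
E
```

```text
pin-nose dir deg -21.44231342312569 0.06720492615760401 66.74608602757168
pin [ 0.47031627 -0.11130087] rel tcp mount mm [-22.1128205   13.58470342]
seat [ 0.48435627 -0.11481844] rel tcp mount mm [-7.77746007 15.58275011]
nose [ 0.5251566  -0.15014724] rel tcp mount mm [43.28635436 -1.88946954]
capedge [ 0.49162684 -0.11871552] rel tcp mount mm [ 0.42357741 14.69304253]
cap edge yaw -22.644353903601065 0.02918349099389139
end edge 0.07010115907646225 yaw -24.33546936145902
mount end mid rel [-90.61177421  -1.18541959]
```

Nest is +11.2 mm in mount x and −1.9 mm in y from the TCP. Optic y is off by about −0.5 mm, so I shift −1.4 mm in mount y and lower the underside to ≈30 mm.

Call:
step_arm:
  slide:
    - [-0.05, -0.13, -0.6]
    - [0, 0, -0.8]
    - [0, 0, -0.8]
    - [0, 0, -0.8]
    - [0, 0, -0.6]
    - [0, 0, -0.33]
    - [0, 0, 0]
    - [0, 0, 0]
    - [0, 0, 0]
  dr:
    - [0, 0, 0]
    - [0, 0, 0]
    - [0, 0, 0]
    - [0, 0, 0]
    - [0, 0, 0]
    - [0, 0, 0]
    - [0, 0, 0]
    - [0, 0, 0]
    - [0, 0, 0]
  fingers: [1, 1, 1, 1, 1, 1, 1, 1, 1]

```text
time: 7.92
eef_pos: [0.4854, -0.134, 0.0822]
eef_rot: [0.828, 0.56, 0.0, 0.0]
ft_force: [0.7, -0.6, -4.1]
opening: 0.336
```

Call:
step_arm:
  slide:
    - [0.185, -0.075, 0]
    - [0.185, -0.075, 0]
    - [0.14, -0.056, 0]
    - [0, 0, 0]
    - [0, 0, 0]
  dr:
    - [0, 0, 0]
    - [0, 0, 0]
    - [0, 0, 0]
    - [0, 0, 0]
    - [0, 0, 0]
  fingers: [1, 1, 1, 1, 1]

```text
time: 8.55
eef_pos: [0.4903, -0.136, 0.082]
eef_rot: [0.829, 0.56, -0.0, -0.0]
ft_force: [1.3, 1.1, -4.9]
opening: 0.336
```

Call:
step_arm:
  slide:
    - [0.093, -0.037, 0]
    - [0, 0, 0]
    - [0, 0, 0]
  dr:
    - [0, 0, 0]
    - [0, 0, 0]
    - [0, 0, 0]
  fingers: [1, 1, 1]

```text
time: 8.93
eef_pos: [0.4912, -0.1364, 0.082]
eef_rot: [0.828, 0.56, -0.0, -0.0]
ft_force: [-0.1, 0.2, -3.9]
opening: 0.334
```

Call:
step_arm:
  slide:
    - [0.093, -0.037, 0]
    - [0, 0, 0]
    - [0, 0, 0]
  dr:
    - [0, 0, 0]
    - [0, 0, 0]
    - [0, 0, 0]
  fingers: [1, 1, 1]

```text
time: 9.3
eef_pos: [0.4921, -0.1366, 0.0819]
eef_rot: [0.828, 0.56, -0.0, -0.0]
ft_force: [-0.5, 1.6, -4.2]
opening: 0.333
```

Call:
step_arm:
  slide:
    - [0.093, -0.037, 0]
    - [0, 0, 0]
    - [0, 0, 0]
  dr:
    - [0, 0, 0]
    - [0, 0, 0]
    - [0, 0, 0]
  fingers: [1, 1, 1]

```text
time: 9.68
eef_pos: [0.493, -0.137, 0.0819]
eef_rot: [0.828, 0.56, -0.0, -0.0]
ft_force: [-3.2, 2.2, -4.5]
opening: 0.334
```

Contact: about 3.8 N along mount x. Pushing on in small steps to ≈10 N.

Call:
step_arm:
  slide:
    - [0.093, -0.037, 0]
    - [0, 0, 0]
    - [0, 0, 0]
  dr:
    - [0, 0, 0]
    - [0, 0, 0]
    - [0, 0, 0]
  fingers: [1, 1, 1]

```text
time: 10.05
eef_pos: [0.4939, -0.1374, 0.0819]
eef_rot: [0.828, 0.56, -0.0, -0.0]
ft_force: [-3.5, 4.6, -3.8]
opening: 0.335
```

Call:
step_arm:
  slide:
    - [0.093, -0.037, 0]
    - [0, 0, 0]
    - [0, 0, 0]
  dr:
    - [0, 0, 0]
    - [0, 0, 0]
    - [0, 0, 0]
  fingers: [1, 1, 1]

```text
time: 10.42
eef_pos: [0.4945, -0.1376, 0.0819]
eef_rot: [0.828, 0.56, -0.0, -0.001]
ft_force: [-4.8, 5.1, -2.4]
opening: 0.341
```

Side force +2.9 N along mount +y shows only one lug is bearing; shifting +y to balance.

Call:
step_arm:
  slide:
    - [0.02, 0.046, 0]
    - [0, 0, 0]
    - [0, 0, 0]
  dr:
    - [0, 0, 0]
    - [0, 0, 0]
    - [0, 0, 0]
  fingers: [1, 1, 1]

```text
time: 10.8
eef_pos: [0.4946, -0.1374, 0.0819]
eef_rot: [0.829, 0.56, -0.0, -0.0]
ft_force: [-5.5, 2.0, -2.8]
opening: 0.334
```

Call:
step_arm:
  slide:
    - [0.046, -0.019, 0]
    - [0, 0, 0]
    - [0, 0, 0]
  dr:
    - [0, 0, 0]
    - [0, 0, 0]
    - [0, 0, 0]
  fingers: [1, 1, 1]

```text
time: 11.18
eef_pos: [0.495, -0.1376, 0.0819]
eef_rot: [0.829, 0.56, -0.0, -0.001]
ft_force: [-6.2, 2.8, -1.6]
opening: 0.33
```

```bash
cat > st.py <<'E'
from h import *
L=[]
for i in range(4):
    s=manip.sense(); L.append(s['ft_force'])
th=np.radians(-22.);X=np.array([np.cos(th),np.sin(th)]);Y=np.array([-X[1],X[0]])
f=np.mean(L,0);e=s['eef_pos'];o=np.array([.48573,-.13218])
print(s['time'],'Fmount',f[:2]@X,f[:2]@Y,f[2],'pos mm from hover',1e3*(e[:2]-o)@X,1e3*(e[:2]-o)@Y,e[2],'m',s['moment'],'op',s['opening'],'rot',s['eef_rot'])
E
python3 st.py
```

```text
11.175 Fmount -6.834977401376721 0.23706885038366143 -1.6473013181196874 pos mm from hover 10.604830342390699 -1.5549014839680508 0.08185038593795732 m [ 0.71286618  1.4753643  -0.02394289] op 0.3300454269735892 rot [ 8.28573697e-01  5.59879546e-01 -4.83481469e-04 -5.37330081e-04]
```

Call:
step_arm:
  slide:
    - [0.093, -0.037, 0]
    - [0, 0, 0]
    - [0, 0, 0]
  dr:
    - [0, 0, 0]
    - [0, 0, 0]
    - [0, 0, 0]
  fingers: [1, 1, 1]

```text
time: 11.55
eef_pos: [0.4957, -0.1379, 0.0818]
eef_rot: [0.829, 0.56, -0.001, -0.001]
ft_force: [-6.8, 3.0, 0.0]
opening: 0.337
```

Call:
step_arm:
  slide:
    - [0.056, -0.022, 0]
    - [0, 0, 0]
    - [0, 0, 0]
  dr:
    - [0, 0, 0]
    - [0, 0, 0]
    - [0, 0, 0]
  fingers: [1, 1, 1]

```text
time: 11.92
eef_pos: [0.4961, -0.1381, 0.0818]
eef_rot: [0.829, 0.56, -0.001, -0.001]
ft_force: [-8.6, 4.0, 0.6]
opening: 0.337
```

```bash
python3 st.py
```

```text
11.925 Fmount -9.457379929150028 0.4638120049600834 0.5599796019068104 pos mm from hover 11.841017806939233 -1.5521961288624233 0.08180300020488665 m [0.90300641 1.94955429 0.04114576] op 0.3371433245716937 rot [ 8.28568493e-01  5.59886646e-01 -6.93709486e-04 -8.44885869e-04]
```

Call:
step_arm:
  slide:
    - [0.037, -0.015, 0]
    - [0, 0, 0]
    - [0, 0, -0.1]
    - [0, 0, -0.1]
    - [0, 0, 0]
  dr:
    - [0, 0, 0]
    - [0, 0, 0]
    - [0, 0, 0]
    - [0, 0, 0]
    - [0, 0, 0]
  fingers: [1, 1, 1, 1, 1]

```text
time: 12.55
eef_pos: [0.4963, -0.1381, 0.0797]
eef_rot: [0.829, 0.56, -0.001, -0.001]
ft_force: [-8.5, 4.1, -1.1]
opening: 0.336
```

```bash
python3 st.py
```

```text
12.55 Fmount -9.40944373150752 0.6130068999514391 -1.1180316215879782 pos mm from hover 12.036088923496072 -1.5588488218309249 0.07968880442881375 m [ 0.94728525  2.02247587 -0.0191527 ] op 0.33645948812620385 rot [ 0.8285593   0.55989975 -0.00083048 -0.00102917]
```

Call:
step_arm:
  slide:
    - [0.037, -0.015, 0]
    - [0, 0, -0.1]
    - [0, 0, -0.1]
    - [0, 0, 0]
  dr:
    - [0, 0, 0]
    - [0, 0, 0]
    - [0, 0, 0]
    - [0, 0, 0]
  fingers: [1, 1, 1, 1]

```text
time: 13.05
eef_pos: [0.4966, -0.1383, 0.0777]
eef_rot: [0.829, 0.56, -0.001, -0.001]
ft_force: [-8.9, 4.9, -0.4]
opening: 0.333
```

```bash
python3 st.py
```

```text
13.05 Fmount -10.074800771188457 1.2214371447521255 -0.36274614382000825 pos mm from hover 12.33774018354886 -1.570052756605763 0.07767576690818452 m [0.98127888 2.1587548  0.01180467] op 0.3329906739501116 rot [ 0.82854917  0.5599145  -0.00089013 -0.00110998]
```

Call:
step_arm:
  slide:
    - [0, 0, -0.1]
    - [0, 0, 0]
    - [0, 0, 0]
  dr:
    - [0, 0, 0]
    - [0, 0, 0]
    - [0, 0, 0]
  fingers: [1, 1, 1]

```text
time: 13.42
eef_pos: [0.4966, -0.1382, 0.0767]
eef_rot: [0.829, 0.56, -0.001, -0.001]
ft_force: [-8.9, 3.1, -2.1]
opening: 0.33
```

```bash
python3 st.py
```

```text
13.425 Fmount -9.433721129750671 -0.4323489434799548 -2.1111112413724245 pos mm from hover 12.327278689781341 -1.5416969343842513 0.07666892415787682 m [1.00854807 2.18464728 0.03465119] op 0.32984520637505443 rot [ 0.82855452  0.55990652 -0.00089487 -0.00113883]
```

Call:
step_arm:
  slide:
    - [0, 0, -0.1]
    - [0, 0, 0]
  dr:
    - [0, 0, 0]
    - [0, 0, 0]
  fingers: [1, 1]

```text
time: 13.68
eef_pos: [0.4965, -0.1383, 0.0757]
eef_rot: [0.829, 0.56, -0.001, -0.001]
ft_force: [-9.4, 4.5, -1.2]
opening: 0.334
```

Call:
step_arm:
  slide:
    - [0, 0, -0.1]
    - [0, 0, 0]
  dr:
    - [0, 0, 0]
    - [0, 0, 0]
  fingers: [1, 1]

```text
time: 13.92
eef_pos: [0.4966, -0.1382, 0.0747]
eef_rot: [0.829, 0.56, -0.001, -0.001]
ft_force: [-8.6, 4.1, -0.7]
opening: 0.334
```

Call:
step_arm:
  slide:
    - [0, 0, -0.1]
    - [0, 0, 0]
  dr:
    - [0, 0, 0]
    - [0, 0, 0]
  fingers: [1, 1]

```text
time: 14.18
eef_pos: [0.4966, -0.1382, 0.0737]
eef_rot: [0.829, 0.56, -0.001, -0.001]
ft_force: [-8.9, 4.4, -2.3]
opening: 0.338
```

```bash
python3 st.py
```

```text
14.175 Fmount -9.923516395617614 0.7804530910107099 -2.343559746815191 pos mm from hover 12.302107374613277 -1.533888666596722 0.0736552134068803 m [0.98662305 2.21065616 0.09969876] op 0.33802212821974187 rot [ 0.8285368   0.55993272 -0.00090775 -0.00114043]
```

Underside ≈21.8 mm, well below the pin tops with no landing force. Half-millimetre steps now to feel for the seats.

Call:
step_arm:
  slide:
    - [0, 0, -0.07]
    - [0, 0, 0]
  dr:
    - [0, 0, 0]
    - [0, 0, 0]
  fingers: [1, 1]

```text
time: 14.42
eef_pos: [0.4966, -0.1383, 0.073]
eef_rot: [0.829, 0.56, -0.001, -0.001]
ft_force: [-9.4, 3.7, 0.7]
opening: 0.333
```

Call:
step_arm:
  slide:
    - [0, 0, -0.05]
    - [0, 0, 0]
  dr:
    - [0, 0, 0]
    - [0, 0, 0]
  fingers: [1, 1]

```text
time: 14.68
eef_pos: [0.4967, -0.1383, 0.0726]
eef_rot: [0.829, 0.56, -0.001, -0.001]
ft_force: [-9.1, 4.0, -0.9]
opening: 0.334
```

Call:
step_arm:
  slide:
    - [0, 0, -0.04]
    - [0, 0, 0]
  dr:
    - [0, 0, 0]
    - [0, 0, 0]
  fingers: [1, 1]

```text
time: 14.92
eef_pos: [0.4966, -0.1383, 0.0721]
eef_rot: [0.829, 0.56, -0.001, -0.001]
ft_force: [-8.9, 4.3, -0.6]
opening: 0.334
```

Call:
step_arm:
  slide:
    - [0, 0, -0.03]
    - [0, 0, 0]
  dr:
    - [0, 0, 0]
    - [0, 0, 0]
  fingers: [1, 1]

```text
time: 15.18
eef_pos: [0.4967, -0.1383, 0.0719]
eef_rot: [0.829, 0.56, -0.001, -0.001]
ft_force: [-9.8, 4.6, 1.1]
opening: 0.334
```

Call:
step_arm:
  slide:
    - [0, 0, -0.03]
    - [0, 0, 0]
  dr:
    - [0, 0, 0]
    - [0, 0, 0]
  fingers: [1, 1]

```text
time: 15.42
eef_pos: [0.4967, -0.1383, 0.0717]
eef_rot: [0.829, 0.56, -0.001, -0.001]
ft_force: [-10.1, 4.7, 3.9]
opening: 0.335
```

```bash
python3 st.py
```

```text
15.425 Fmount -11.16178472989362 0.5470107104861007 3.870270158473871 pos mm from hover 12.506948088394148 -1.5642995323022753 0.0716639868169526 m [ 0.99564141  2.2925167  -0.01743912] op 0.33453670862908763 rot [ 8.28563336e-01  5.59893969e-01 -7.44677049e-04 -9.93740572e-04]
```

Seat felt (Fz rising to +3.9). Easing back along −x so that the flat end meets the pins gently before release.

Call:
step_arm:
  slide:
    - [-0.056, 0.022, 0]
    - [0, 0, 0]
  dr:
    - [0, 0, 0]
    - [0, 0, 0]
  fingers: [1, 1]

```text
time: 15.68
eef_pos: [0.4963, -0.1381, 0.0717]
eef_rot: [0.829, 0.56, -0.001, -0.001]
ft_force: [-8.4, 3.5, 1.3]
opening: 0.336
```

```bash
python3 st.py
```

```text
15.675 Fmount -9.091505268401294 0.11907012194810666 1.2555427780314343 pos mm from hover 12.068279740008235 -1.540368797813662 0.07170272306033679 m [9.76527960e-01 2.04407582e+00 2.08517372e-04] op 0.3362673181263483 rot [ 8.28562954e-01  5.59894964e-01 -6.26748195e-04 -8.17484358e-04]
```

Call:
step_arm:
  slide:
    - [-0.056, 0.022, 0]
    - [0, 0, 0]
  dr:
    - [0, 0, 0]
    - [0, 0, 0]
  fingers: [1, 1]

```text
time: 15.92
eef_pos: [0.4959, -0.138, 0.0717]
eef_rot: [0.829, 0.56, -0.001, -0.001]
ft_force: [-8.3, 3.2, 0.8]
opening: 0.338
```

```bash
python3 st.py
```

```text
15.925 Fmount -8.914905306511073 -0.14896628250074195 0.7957317283903922 pos mm from hover 11.599884648676195 -1.5698246958357964 0.07170741682236001 m [0.90361095 1.76247103 0.03485832] op 0.3379777254848067 rot [ 8.28574172e-01  5.59878597e-01 -5.68003034e-04 -6.89622868e-04]
```

Call:
step_arm:
  slide:
    - [-0.037, 0.015, 0]
    - [0, 0, 0]
  dr:
    - [0, 0, 0]
    - [0, 0, 0]
  fingers: [1, 1]

```text
time: 16.18
eef_pos: [0.4956, -0.1378, 0.0717]
eef_rot: [0.829, 0.56, -0.001, -0.001]
ft_force: [-7.2, 2.5, 0.3]
opening: 0.334
```

```bash
python3 st.py
```

```text
16.175 Fmount -7.622872413742814 -0.33181672770340503 0.29954077751983804 pos mm from hover 11.30350236410827 -1.5225684031205966 0.07169597540140704 m [0.80254867 1.77702225 0.05017235] op 0.33443007227880545 rot [ 8.28553557e-01  5.59909237e-01 -5.07932246e-04 -6.25303680e-04]
```

Near the pins (7.6 N). Relaxing the grip and releasing.

Call:
step_arm:
  slide:
    - [0, 0, 0]
    - [0, 0, 0]
  dr:
    - [0, 0, 0]
    - [0, 0, 0]
  fingers: [1, 1]
  newtons: 20

```text
time: 16.42
eef_pos: [0.4956, -0.1379, 0.0717]
eef_rot: [0.829, 0.56, -0.001, -0.001]
ft_force: [-7.5, 3.2, -0.1]
opening: 0.333
```

Call:
step_arm:
  slide:
    - [0, 0, 0]
    - [0, 0, 0]
    - [0, 0, 0]
    - [0, 0, 0]
    - [0, 0, 0]
  dr:
    - [0, 0, 0]
    - [0, 0, 0]
    - [0, 0, 0]
    - [0, 0, 0]
    - [0, 0, 0]
  fingers: [0.3, 0.2, 0.1, 0, -0.2]

```text
time: 17.05
eef_pos: [0.4966, -0.138, 0.0719]
eef_rot: [0.829, 0.56, 0.0, 0.0]
ft_force: [0.5, -0.7, 0.4]
opening: 0.599
```

```bash
python3 st.py
```

```text
17.05 Fmount 0.7320419959299264 -0.4322697216481314 0.4219656883253586 pos mm from hover 12.258094113538387 -1.3134857979888663 0.07187321621239696 m [ 0.04202911  0.00316985 -0.00877257] op 0.5986865031411328 rot [8.28510874e-01 5.59972933e-01 1.24471964e-04 1.72465325e-04]
```

Free of the optic. Raising, closing the fingers above it and looking.

Call:
step_arm:
  slide:
    - [0, 0, 0.5]
    - [0, 0, 1]
    - [0, 0, 2]
    - [0, 0, 2]
    - [-0.12, -0.02, 0.5]
    - [0, 0, 0]
    - [0, 0, 0]
    - [0, 0, 0]
    - [0, 0, 0]
    - [0, 0, 0]
  dr:
    - [0, 0, 0]
    - [0, 0, 0]
    - [0, 0, 0]
    - [0, 0, 0]
    - [0, 0, 0]
    - [0, 0, 0]
    - [0, 0, 0]
    - [0, 0, 0]
    - [0, 0, 0]
    - [0, 0, 0]
  fingers: [-0.2, -0.2, -0.2, -0.2, 1, 1, 1, 1, 1, 1]

```text
time: 18.3
eef_pos: [0.4951, -0.1381, 0.1316]
eef_rot: [0.829, 0.56, -0.0, -0.0]
ft_force: [0.1, -0.3, 1.4]
opening: 0.001
```

```bash
python3 st.py; python3 - <<'E'
from h import *
import pickle
c=cap('wrist','w4.png'); pickle.dump(c,open('c4.pkl','wb'))
d=cap('side','s4.png')
a=cv2.resize(c['frame'][130:330,160:480],(640,400),interpolation=cv2.INTER_CUBIC)
cv2.imwrite('pics/w4b.png',cv2.convertScaleAbs(a,alpha=1.2,beta=15))
E
```

```text
18.3 Fmount 0.21169523917441035 -0.25753227114913446 1.3664835376373883 pos mm from hover 10.950260639970042 -1.9905090372102854 0.131647672363983 m [-0.0079793  -0.04636672  0.03743729] op 0.0013449166515417865 rot [ 8.28504699e-01  5.59982093e-01 -1.20935641e-04 -7.52186397e-05]
```

View pics/w4b.png

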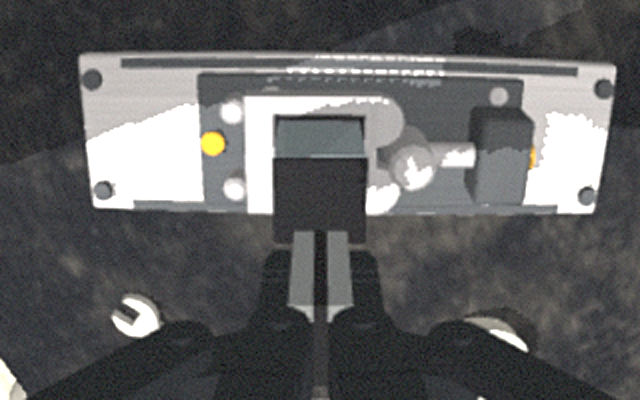

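Plate flat end sits at both pins ((232,112),(234,188)) and the notch is on the nose (412,165). Checking where the cap centre is relative to the tool before pressing.

```bash
python3 - <<'E'
from h import *
import pickle
c=pickle.load(open('c4.pkl','rb'))
g=lambda u,v,z:onz(c,160+u/2-.25,130+v/2-.25,z,True)
p=[g(u,v,.071) for u,v in((272,157),(367,157))]
th=np.radians(-22.);X=np.array([np.cos(th),np.sin(th)]);Y=np.array([-X[1],X[0]])
m=(p[0]+p[1])[:2]/2-Y*.015
t=manip.sense()['eef_pos'];d=(m-t[:2]);print(np.linalg.norm(p[0]-p[1]),m,t,'mount mm',1e3*d@X,1e3*d@Y,'yaw',np.degrees(np.arctan2(*(p[1]-p[0])[1::-1])))
E
```

```text
0.02943347435918001 [ 0.49516926 -0.13855572] [ 0.49517614 -0.13809642  0.13172577] mount mm 0.16568743701600458 -0.42843105843023876 yaw -21.86468469995588
```

Call:
step_arm:
  slide:
    - [0, -0.04, -0.8]
    - [0, 0, -0.8]
    - [0, 0, -0.8]
    - [0, 0, -0.6]
    - [0, 0, -0.2]
    - [0, 0, 0]
    - [0, 0, 0]
  dr:
    - [0, 0, 0]
    - [0, 0, 0]
    - [0, 0, 0]
    - [0, 0, 0]
    - [0, 0, 0]
    - [0, 0, 0]
    - [0, 0, 0]
  fingers: [1, 1, 1, 1, 1, 1, 1]

```text
time: 19.27
eef_pos: [0.4953, -0.1385, 0.1]
eef_rot: [0.829, 0.56, 0.0, 0.0]
ft_force: [0.2, 0.4, -0.6]
opening: -0.001
```

Call:
step_arm:
  slide:
    - [0, 0, -0.1]
    - [0, 0, 0]
  dr:
    - [0, 0, 0]
    - [0, 0, 0]
  fingers: [1, 1]

```text
time: 19.52
eef_pos: [0.4952, -0.1385, 0.0988]
eef_rot: [0.828, 0.56, 0.0, -0.0]
ft_force: [-0.8, -0.4, 0.4]
opening: 0.0
```

Call:
step_arm:
  slide:
    - [0, 0, -0.08]
    - [0, 0, 0]
  dr:
    - [0, 0, 0]
    - [0, 0, 0]
  fingers: [1, 1]

```text
time: 19.77
eef_pos: [0.4952, -0.1385, 0.0979]
eef_rot: [0.828, 0.56, -0.0, -0.0]
ft_force: [-0.4, 0.9, 0.5]
opening: 0.002
```

Call:
step_arm:
  slide:
    - [0, 0, -0.07]
    - [0, 0, 0]
  dr:
    - [0, 0, 0]
    - [0, 0, 0]
  fingers: [1, 1]

```text
time: 20.02
eef_pos: [0.4952, -0.1385, 0.0972]
eef_rot: [0.829, 0.56, -0.0, -0.0]
ft_force: [0.4, 0.4, -0.5]
opening: 0.0
```

Call:
step_arm:
  slide:
    - [0, 0, -0.05]
    - [0, 0, 0]
  dr:
    - [0, 0, 0]
    - [0, 0, 0]
  fingers: [1, 1]

```text
time: 20.27
eef_pos: [0.4952, -0.1385, 0.0968]
eef_rot: [0.829, 0.56, -0.0, -0.0]
ft_force: [0.4, 0.2, 0.9]
opening: 0.002
```

Call:
step_arm:
  slide:
    - [0, 0, -0.04]
    - [0, 0, 0]
  dr:
    - [0, 0, 0]
    - [0, 0, 0]
  fingers: [1, 1]

```text
time: 20.52
eef_pos: [0.4952, -0.1385, 0.0964]
eef_rot: [0.829, 0.56, -0.0, -0.0]
ft_force: [0.6, 0.2, -0.7]
opening: -0.001
```

Call:
step_arm:
  slide:
    - [0, 0, -0.03]
    - [0, 0, 0]
  dr:
    - [0, 0, 0]
    - [0, 0, 0]
  fingers: [1, 1]

```text
time: 20.78
eef_pos: [0.4952, -0.1385, 0.0961]
eef_rot: [0.829, 0.56, 0.0, 0.0]
ft_force: [-0.0, -0.2, 0.7]
opening: 0.0
```

Call:
step_arm:
  slide:
    - [0, 0, -0.03]
    - [0, 0, 0]
  dr:
    - [0, 0, 0]
    - [0, 0, 0]
  fingers: [1, 1]

```text
time: 21.02
eef_pos: [0.4951, -0.1385, 0.0958]
eef_rot: [0.829, 0.56, -0.0, -0.0]
ft_force: [-2.1, 1.0, 4.1]
opening: -0.003
```

Call:
step_arm:
  slide:
    - [0, 0, -0.03]
    - [0, 0, 0]
  dr:
    - [0, 0, 0]
    - [0, 0, 0]
  fingers: [1, 1]

```text
time: 21.28
eef_pos: [0.4951, -0.1386, 0.0957]
eef_rot: [0.829, 0.56, 0.0, -0.0]
ft_force: [-3.1, 0.7, 8.9]
opening: -0.001
```

Contact at the expected height for a seated plate; pressed to 8.9 N. Lift off, then feel again once to see that nothing still settles.

Call:
step_arm:
  slide:
    - [0, 0, 0]
    - [0, 0, 0.1]
    - [0, 0, 0.1]
    - [0, 0, 0]
  dr:
    - [0, 0, 0]
    - [0, 0, 0]
    - [0, 0, 0]
    - [0, 0, 0]
  fingers: [1, 1, 1, 1]

```text
time: 21.78
eef_pos: [0.4953, -0.1385, 0.0975]
eef_rot: [0.828, 0.56, 0.0, 0.0]
ft_force: [-0.8, -0.2, -0.6]
opening: -0.001
```

Call:
step_arm:
  slide:
    - [0, 0, -0.1]
    - [0, 0, -0.05]
    - [0, 0, 0]
  dr:
    - [0, 0, 0]
    - [0, 0, 0]
    - [0, 0, 0]
  fingers: [1, 1, 1]

```text
time: 22.15
eef_pos: [0.4952, -0.1385, 0.0959]
eef_rot: [0.828, 0.56, -0.0, -0.0]
ft_force: [0.3, 0.2, -0.3]
opening: 0.0
```

Call:
step_arm:
  slide:
    - [0, 0, -0.03]
    - [0, 0, 0]
  dr:
    - [0, 0, 0]
    - [0, 0, 0]
  fingers: [1, 1]

```text
time: 22.4
eef_pos: [0.4952, -0.1385, 0.0958]
eef_rot: [0.829, 0.56, 0.0, 0.0]
ft_force: [-0.9, -0.5, 3.2]
opening: 0.002
```

Call:
step_arm:
  slide:
    - [0, 0, -0.02]
    - [0, 0, 0]
  dr:
    - [0, 0, 0]
    - [0, 0, 0]
  fingers: [1, 1]

```text
time: 22.65
eef_pos: [0.4952, -0.1386, 0.0957]
eef_rot: [0.829, 0.56, 0.0, 0.0]
ft_force: [-1.4, 0.5, 7.7]
opening: -0.001
```

Same height and stiffness on the second press. Now testing for rock by pressing lightly 7 mm towards the pins and then 7 mm towards the nose.

Call:
step_arm:
  slide:
    - [0, 0, 0.2]
    - [-0.65, 0.26, 0]
    - [0, 0, 0]
    - [0, 0, -0.15]
    - [0, 0, -0.02]
    - [0, 0, 0]
  dr:
    - [0, 0, 0]
    - [0, 0, 0]
    - [0, 0, 0]
    - [0, 0, 0]
    - [0, 0, 0]
    - [0, 0, 0]
  fingers: [1, 1, 1, 1, 1, 1]

```text
time: 23.4
eef_pos: [0.4887, -0.1359, 0.0958]
eef_rot: [0.828, 0.56, -0.0, -0.0]
ft_force: [-1.7, -0.3, 3.4]
opening: -0.002
```

Call:
step_arm:
  slide:
    - [0, 0, -0.02]
    - [0, 0, 0]
  dr:
    - [0, 0, 0]
    - [0, 0, 0]
  fingers: [1, 1]

```text
time: 23.65
eef_pos: [0.4888, -0.1359, 0.0958]
eef_rot: [0.829, 0.56, 0.0, 0.0]
ft_force: [-1.8, -0.1, 7.3]
opening: 0.003
```

Call:
step_arm:
  slide:
    - [0, 0, 0.19]
    - [1.3, -0.52, 0]
    - [0, 0, 0]
    - [0, 0, -0.15]
    - [0, 0, -0.02]
    - [0, 0, 0]
  dr:
    - [0, 0, 0]
    - [0, 0, 0]
    - [0, 0, 0]
    - [0, 0, 0]
    - [0, 0, 0]
    - [0, 0, 0]
  fingers: [1, 1, 1, 1, 1, 1]

```text
time: 24.4
eef_pos: [0.5016, -0.1411, 0.0958]
eef_rot: [0.829, 0.56, -0.0, -0.0]
ft_force: [-0.5, -0.3, 0.7]
opening: -0.003
```

Call:
step_arm:
  slide:
    - [0, 0, -0.02]
    - [0, 0, 0]
  dr:
    - [0, 0, 0]
    - [0, 0, 0]
  fingers: [1, 1]

```text
time: 24.65
eef_pos: [0.5017, -0.1411, 0.0957]
eef_rot: [0.828, 0.56, 0.0, -0.0]
ft_force: [-0.4, 0.3, 5.7]
opening: 0.001
```

Level to about 0.1 mm over 14 mm and firm on both sides. One last central press, then withdraw and look.

Call:
step_arm:
  slide:
    - [0, 0, 0.2]
    - [-0.65, 0.26, 0]
    - [0, 0, 0]
    - [0, 0, -0.15]
    - [0, 0, -0.03]
    - [0, 0, -0.02]
    - [0, 0, 0]
  dr:
    - [0, 0, 0]
    - [0, 0, 0]
    - [0, 0, 0]
    - [0, 0, 0]
    - [0, 0, 0]
    - [0, 0, 0]
    - [0, 0, 0]
  fingers: [1, 1, 1, 1, 1, 1, 1]

```text
time: 25.52
eef_pos: [0.4953, -0.1385, 0.0957]
eef_rot: [0.829, 0.56, 0.0, -0.0]
ft_force: [-1.1, 0.5, 5.3]
opening: 0.002
```

Call:
step_arm:
  slide:
    - [0, 0, 0.1]
    - [0, 0, 0.5]
    - [0, 0, 1.5]
    - [0, 0, 2]
    - [0, 0, 2]
    - [0, 0, 2]
    - [0, 0, 0]
    - [0, 0, 0]
  dr:
    - [0, 0, 0]
    - [0, 0, 0]
    - [0, 0, 0]
    - [0, 0, 0]
    - [0, 0, 0]
    - [0, 0, 0]
    - [0, 0, 0]
    - [0, 0, 0]
  fingers: [1, 1, 1, 1, 1, 1, 1, 1]

```text
time: 26.52
eef_pos: [0.4951, -0.1384, 0.1766]
eef_rot: [0.828, 0.56, 0.0, -0.0]
ft_force: [-0.0, 0.4, -0.0]
opening: 0.0
```

```bash
python3 st.py; python3 - <<'E'
from h import *
c=cap('wrist','w5.png');d=cap('side','s5.png')
a=cv2.resize(c['frame'][150:300,200:440],(480,300),interpolation=cv2.INTER_CUBIC)
b=cv2.resize(d['frame'][225:265,305:405],(500,200),interpolation=cv2.INTER_CUBIC)
o=np.zeros((510,500,3),np.uint8);o[:300,:480]=a;o[305:505]=b
cv2.imwrite('pics/w5b.png',cv2.convertScaleAbs(o,alpha=1.2,beta=10))
E
```

```text
26.525 Fmount -0.14828949164801777 0.34185486343894556 -0.031141739383969608 pos mm from hover 11.011753470078327 -2.214982731769448 0.17664138561190482 m [ 0.03961427 -0.03965164  0.00562444] op 0.0002991099891511492 rot [ 8.28460290e-01  5.60047803e-01  7.52882228e-05 -3.24970362e-05]
```

View pics/w5b.png

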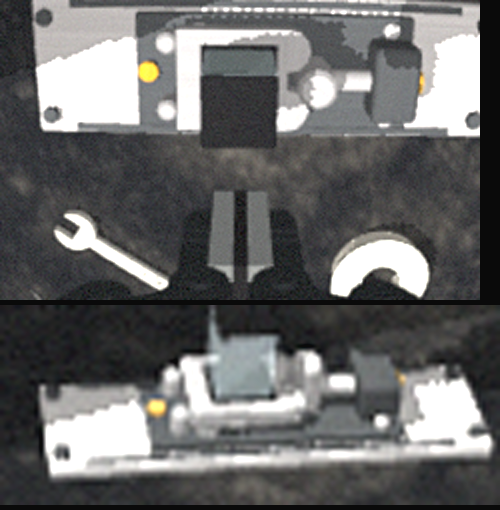

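Both pins touch the flat end (wrist crop (165,42), (167,110)), the nose is in the notch (320,88), and the plate looks level from the side. The tool is clear, so I'm handing in.

```bash
python3 -c "
from cell import manip
print(manip.close_job())"
```

```text
the job is handed in; nothing more can be done
None
```

I seated the beam-splitter in the three-point mount and handed the job in at about 26.5 s; the hand-in gives no verdict. I could not read the pin, nose and seat forces directly, so the bearing checks below come from wrist force, heights and pictures.

- **Moves:** I found the optic and the nest with the wrist camera and gripped the glass block along the plate's long axis. I brought the plate in over the pins and pushed the nose back, centring the notch by the side force. I then lowered the plate to the seats, eased it back to the pins and released it.
- **Nose force:** The push was held at about 10 N. It peaked briefly at about 11 N when the plate first touched the seats, slightly over the 10 N aimed for but under the 13 N limit.
- **Seating:** I pressed the cap at its centre with up to 8.9 N. The cap was at the height expected for a seated plate, and repeat presses gave the same height to about 0.1 mm.
- **Rocking:** Presses 7 mm towards the pins and 7 mm towards the nose agreed to about 0.1 mm and felt firm, so I saw no rock.
- **Last pictures:** The flat end was against both pins and the notch was on the nose. After release, before the final presses, the yaw measured −21.9° against −22.1° for the mount. The arm was clear with about zero force on it.
- **Bystanders:** I did not go near the tin or the cutter. The tape reel was nearest to the work and looks undisturbed in the last picture, but I did not measure its position.

No check failed.

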